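# Log the orange sample box in with the reader wand

### The job

Log in the sample box with the orange lid: lift the reader wand out of its holder and, holding it upright, touch its tip gently onto the round steel tag on the orange lid for half a second, then do the same on the station's green-ringed steel contact. Do not touch the blue-lidded box or the red-ringed end of the station with the wand, and do not push the boxes about. Finally lower the wand back into its holder, standing upright, and let go of it.

Things in the scene. Friction and masses are not known exactly. Their poses are not given: they have to be found in the camera images.
- wand: Upright wand, 135 g; origin: end of tip, z up. Brass tip 10 mm wide, springs in 8 mm (1.5 to 4 N); steel shaft 14 mm wide to z 65; black collar 46 mm wide, z 65-71; white handle 26 mm square (sides along x, y), z 71-140, yellow top: grip at z 107. Starts in its fixed grey holder, 70 mm square, 75 high, hole 28 mm wide straight below it; collar rests on top, tip 10 mm above table. Put back there.
- orange_box: Loose white sample box with an orange lid, 78 x 78 mm, 0.35 kg. Origin at the centre of its underside. In the middle of the lid, straight above the origin, a round steel tag 30 mm across with a black rim; the tag's face is 54 mm above the origin.
- blue_box: The same box with a blue lid, the wrong one. It and the orange box may change places. Origin at the centre of its underside, tag face 54 mm above it.
- station: Fixed light grey log-in station, 100 mm (its x) by 150 mm (its y), 40 mm high, with two round steel contacts 30 mm across on top, faces 42 mm above its underside. Origin on the underside straight below the green-ringed contact; the red-ringed contact lies 70 mm from it towards the station's -y.

How it is judged:
By the outcome, as a careful person would: the job done as asked, in the order asked, and still so for the second after the job is handed in, with the robot touching nothing.
It also fails if it takes over 56 s, if anything falls off the work surface, if the arm or the gripper's body presses on something with over 40 N, if the wrist force passes 120 N, or if a joint passes its speed limit or range.

### The arm

A 6-joint arm with a two-finger parallel gripper is mounted at the origin on the work surface. World frame = base frame: x ahead of the robot, y to its left, z up, the work surface at z = 0. Lengths are in m, angles in rad, forces in N, time in s.
With the tool pointing down it reaches from about 0.425 to 0.95 m from the base axis. Payload 3.5 kg.
Tool frame: the origin (TCP) lies at the very end of the fingers, on their centre line; the grasp point (between the pads) lies 19 mm behind it (tcp_to_grasp is the distance from the TCP to the grasp point, in m); z points along the fingers, y is the direction in which the jaws open and shut (so a half turn about z gives the same grasp; the last joint's range is limited). The gripper opens to 85 mm and grips with 20 to 120 N. Pads are 22 mm wide; open, the fingers measure 114 mm over their backs; the gripper's body (76 mm by 85 mm) begins 54 mm behind the grasp point. The pads swing forward as they close: fully open they stand 13 mm farther back than shut.
Start: joints at [1.022, 0.286, 1.577, -0, 1.279, -0.15], TCP at [0.262, 0.622, 0.205] pointing down, gripper open.
Joint ranges: [-2.77, 2.77], [-0.9, 2.22], [0.21, 2.48], [-1.53, 4.67], [0.24, 2.81], [-2.84, 2.84]. Speed limits (rad/s): [2.79, 2.79, 3.14, 3.14, 3.14, 3.14].

### API

Orientations are given as a unit quaternion [x, y, z, w].
In Python, from plant import * gives the robot as it stands. The module is installed in compiled form; this text tells all that it offers.
- The arm moves only by the tool arm_command, never from a script. Its argument "steps" is a list of rows, each a list of 3 entries, a list of its own where there are three numbers: the turn, a rotation vector about the tool's x, y, z in rad, then the shift along the tool's x, y, z in m, then the gripper command: -1 is shut, 1 is fully open, values between are in proportion. A call has 1 to 12 rows; each row is the pose to reach, as a shift and turn from the pose measured when the call began, along the tool's axes at that moment; what a row does not reach only later rows make up. A row lasts 1/8 s, in which the tool goes at most 62.5 mm and 10.7 degrees, less where a joint would pass 70% of its speed; a pose out of reach is approached as far as the arm can. A call with a gripper value outside its range is refused whole. The fingers move at their own pace and stop on an object; "force" is the grip in N (left out, the last holds). Time passes only in rows, so rows that repeat a pose let the fingers close. It gives the time, the measured TCP pose, the force and the opening at its end, in the units of the state.
- get_state(): the state, without advancing time (a new reading comes with each control period).
- read_camera(name): name is "scene" or "top" or "wrist"; returns a dict with "frame" (480x640x3 uint8, red, green, blue), "vfov" (degrees; the focal length in pixels is half the picture's height over the tangent of half this angle, whatever the lens; pixels are square), "cx", "cy" (the principal point, pixels), "dist" ([k1, k2, p1, p2, k3] as OpenCV has them; the pictures are not rectified), "position" and "rotation" of the camera in the world; the wrist camera has in their place "mount" (4x4, takes a point from camera to tool coordinates, whose origin is the TCP and whose axes are the flange's). Camera axes: x right, y up, looking along -z (the intrinsics and any distortion apply to the point x, -y, -z); pixel columns grow to the right and rows downward; lengths in m; the calibration is good to about 2 mm. A picture is of the moment at which its call begins: read the wrist's pose just before it. There is no depth.
- sign_off(): hands the job in, once; it reports no verdict.
The state is a dict: "time": time; "qpos": joint angles; "dq": joint speeds; "joint_efforts": joint torques, N m; "eef_pos": TCP position; "tcp_rot": TCP orientation; "contact_force": force on the tool from outside, world axes, zero at the start; "wrist_torque": the same for the moment, N m; "opening": opening from 0.0 (shut) to 1.0 (fully open).
Only numpy, scipy, OpenCV 4.12 (cv2) and the standard library are available. Lean on these libraries where they do the work, as an engineer would, in place of code of your own. Each camera call takes 0.05 s, during which the arm holds its last target.

## Working session

There is one attempt and no reset: what is moved stays moved. The work goes in short steps, Python scripts to look and compute and a tool call to move; the robot and the scene stay as the last step left them, time stands still between calls to the robot, and variables do not carry over. Pictures are saved under pics/ and viewed, and the job is handed in when it is done.

Besides the shell and the picture viewer there is one more tool, called after ">>>" as name(argument=value, ...), one argument or row to a line, values as JSON. arm_command: Moves the arm, as the interface text tells. Its arguments: {"type":"object","properties":{"steps":{"type":"array"},"force":{"type":"number"}},"required":["steps"]}

```bash
mkdir -p pics
cat > h.py <<'E'
from plant import *
import numpy as np, cv2
from scipy.spatial.transform import Rotation as R
def K(c):
    f=240/np.tan(np.radians(c['vfov'])/2)
    return np.array([[f,0,c['cx']],[0,f,c['cy']],[0,0,1.]])
def pose(c,s=None):
    if 'mount' in c:
        T=np.eye(4);T[:3,:3]=R.from_quat(s['tcp_rot']).as_matrix();T[:3,3]=s['eef_pos'];T=T@np.array(c['mount']);return T[:3,:3],T[:3,3]
    r=np.array(c['rotation'])
    r=R.from_quat(r).as_matrix() if r.size==4 else r.reshape(3,3)
    return r,np.array(c['position'])
def ray(c,uv,s=None):
    r,p=pose(c,s)
    n=cv2.undistortPoints(np.array(uv,float).reshape(-1,1,2),K(c),np.array(c['dist'],float)).reshape(-1,2)
    d=np.c_[n[:,0],-n[:,1],-np.ones(len(n))]@r.T
    return p,d/np.linalg.norm(d,axis=1)[:,None]
def onplane(c,uv,z,s=None):
    p,d=ray(c,uv,s); return p+d*((z-p[2])/d[:,2])[:,None]
def proj(c,X,s=None):
    r,p=pose(c,s); q=(np.array(X,float).reshape(-1,3)-p)@r; q=q*[1,-1,-1]
    return cv2.projectPoints(q,np.zeros(3),np.zeros(3),K(c),np.array(c['dist'],float))[0].reshape(-1,2)
def tri(rays):
    A=0;b=0
    for p,d in rays:
        M=np.eye(3)-np.outer(d,d);A=A+M;b=b+M@p
    X=np.linalg.solve(A,b); return X,[np.linalg.norm((np.eye(3)-np.outer(d,d))@(X-p)) for p,d in rays]
def grab(n,name):
    s=get_state();c=read_camera(n);c['frame']=np.array(c['frame']);cv2.imwrite('pics/%s.png'%name,c['frame'][:,:,::-1])
    import pickle;pickle.dump((s,c),open('pics/%s.pkl'%name,'wb'));return s,c
E
python3 - <<'E'
from h import *
for n in ['scene','top','wrist']:
    s,c=grab(n,n+'0'); print(n,{k:np.round(v,4).tolist() for k,v in c.items() if k!='frame'})
print(s)
E
```

```text
scene {'vfov': 48.9332, 'cx': 320.4188, 'cy': 236.7826, 'dist': [-0.0439, 0.0, 0.0, 0.0, 0.0], 'position': [0.9999, -0.2039, 0.6217], 'rotation': [0.3047, 0.1864, 0.4728, 0.8055]}
top {'vfov': 42.7438, 'cx': 324.4369, 'cy': 221.3323, 'dist': [-0.1827, 0.0, 0.0, 0.0, 0.0], 'position': [0.3512, 0.0397, 1.0736], 'rotation': [-0.0635, 0.0662, 0.7068, -0.7015]}
wrist {'vfov': 58.0452, 'cx': 315.7281, 'cy': 236.8858, 'dist': [-0.0039, 0.0, 0.0, 0.0, 0.0], 'mount': [[0.0004, 0.9629, 0.2699, 0.0683], [1.0, -0.0004, -0.0, 0.0008], [0.0001, 0.2699, -0.9629, -0.1709], [0.0, 0.0, 0.0, 1.0]]}
{'time': 0.1, 'qpos': array([ 1.02199890e+00,  2.87083566e-01,  1.57803328e+00, -1.88136042e-05,
        1.27860004e+00, -1.50017011e-01]), 'dq': array([ 1.14442873e-03, -1.36498719e-03, -4.70650303e-03, -4.64569679e-06,
       -3.28140457e-05,  8.47289918e-04]), 'joint_efforts': array([ 1.52685774e-03, -4.07295585e+01, -2.93699294e+01, -1.00184111e-04,
        3.35619654e-03,  1.46043442e-05]), 'eef_pos': array([0.26174329, 0.6214794 , 0.20327978]), 'tcp_rot': array([ 1.98068880e-01,  9.80187528e-01, -1.00101920e-03, -3.55143904e-04]), 'contact_force': array([-0.32238885,  0.11052724,  0.03602724]), 'wrist_torque': array([ 0.03551653, -0.00682025,  0.00890633]), 'opening': 1.0004981354876759}
```

View pics/scene0.png

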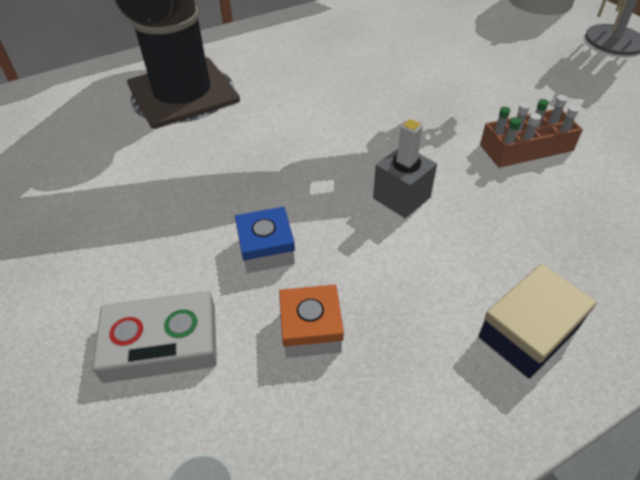

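View pics/top0.png

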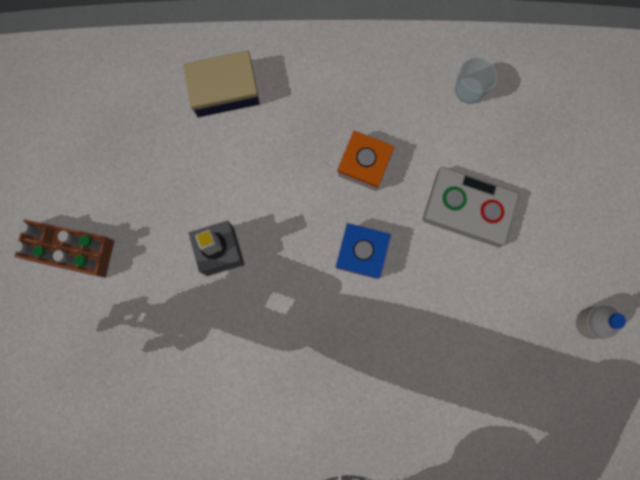

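View pics/wrist0.png

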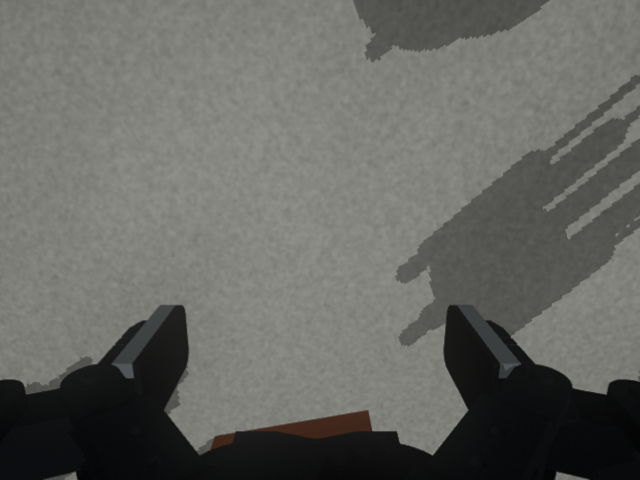

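Scene: wand top at (411,126), holder at (405,180), orange lid at (311,312), blue lid at (264,228), station green ring at (180,323) and red ring at (127,331). Top: wand top at (206,239), orange tag at (367,157), blue tag at (364,250), green ring at (455,198), red ring at (492,211). A tube rack sits near the wand, at (545,135) in scene.

```bash
cat > m.py <<'E'
from h import *
import pickle
def load(n): return pickle.load(open('pics/%s.pkl'%n,'rb'))
def mask(c,h0,h1,smin=100,vmin=40):
    hsv=cv2.cvtColor(c['frame'],cv2.COLOR_RGB2HSV)
    return cv2.inRange(hsv,(h0,smin,vmin),(h1,255,255))
def big(m,near=None):
    cs=cv2.findContours(m,cv2.RETR_CCOMP,cv2.CHAIN_APPROX_NONE);
    i=max([i for i in range(len(cs[0])) if cs[1][0][i][3]<0],key=lambda i:cv2.contourArea(cs[0][i]))
    holes=[cs[0][j] for j in range(len(cs[0])) if cs[1][0][j][3]==i]
    return cs[0][i],(max(holes,key=cv2.contourArea) if holes else None)
def ell(k): 
    e=cv2.fitEllipse(k); return np.array(e[0]),e
def crop(m,u,v,r):
    o=np.zeros_like(m);o[max(0,v-r):v+r,max(0,u-r):u+r]=m[max(0,v-r):v+r,max(0,u-r):u+r];return o
E
python3 - <<'E'
from m import *
_,S=load('scene0');_,T=load('top0')
P={}
for nm,c,og in [('scene',S,dict(o=(311,312),b=(264,228),g=(180,323),r=(127,331),y=(411,126))),('top',T,dict(o=(367,157),b=(364,250),g=(455,198),r=(492,211),y=(206,239)))]:
    hs=dict(o=(4,20),b=(105,130),g=(50,85),r=(170,180),y=(20,35))
    for k in og:
        m=mask(c,*hs[k],smin=90 if k in 'ob' else 60)
        if k=='r': m|=mask(c,0,8,smin=90)
        m=crop(m,*og[k],45 if k in 'ob' else 25)
        o,h=big(m)
        if k=='y':
            M=cv2.moments(o);p=np.array([M['m10']/M['m00'],M['m01']/M['m00']])
        elif k in 'ob': p=ell(h)[0] if h is not None else None
        else: p=ell(cv2.convexHull(o))[0]
        P[nm,k]=p; print(nm,k,p,cv2.contourArea(o), None if h is None else cv2.contourArea(h))
for k in 'obgry':
    try:
        X,e=tri([(lambda t:(t[0],t[1][0]))(ray(c,P[n,k])) for n,c in (('scene',S),('top',T))]); print(k,X.round(4),np.round(e,4))
        z=dict(o=.054,b=.054,g=.042,r=.042,y=.150)[k]
        print('   planes',onplane(S,P['scene',k],z).round(4),onplane(T,P['top',k],z).round(4))
    except Exception as ex: print(k,ex)
E
```

```text
scene o [309.9710083  309.54943848] 3265.0 472.0
scene b [263.3991394 227.3589325] 2280.0 325.0
scene g [180.19245911 323.21136475] 666.0 393.0
scene r [125.74845886 330.81564331] 698.0 377.0
scene y [411.43333333 124.23809524] 105.0 None
top o [365.88528442 156.78196716] 1965.5 290.5
top b [363.15103149 249.45513916] 2015.5 323.5
top g [454.22845459 197.97686768] 412.0 242.0
top r [491.93014526 210.93145752] 433.0 211.0
top y [204.58812261 238.20498084] 174.0 None
o [ 0.6541 -0.037   0.0531] [0.0006 0.0006]
   planes [[ 0.6549 -0.0367  0.054 ]] [[ 0.6536 -0.0375  0.054 ]]
b [ 0.4925 -0.0287  0.053 ] [0.0009 0.0009]
   planes [[ 0.4937 -0.0282  0.054 ]] [[ 0.492  -0.0295  0.054 ]]
g [ 0.5829 -0.1906  0.0407] [0.0007 0.0007]
   planes [[ 0.584 -0.19   0.042]] [[ 0.5824 -0.191   0.042 ]]
r [ 0.5594 -0.2565  0.0407] [0.0007 0.0007]
   planes [[ 0.5607 -0.2557  0.042 ]] [[ 0.5591 -0.2569  0.042 ]]
y [0.498  0.2201 0.1506] [0.0007 0.0007]
   planes [[0.4974 0.2214 0.15  ]] [[0.4977 0.2196 0.15  ]]
```

Run:
```python
from m import *
_,T=load('top0')
o,h=big(crop(mask(T,20,35,60),206,239,25))
b=cv2.boxPoints(cv2.minAreaRect(o)); w=onplane(T,b,.150)
print(b,w.round(4)); 
for i in range(2):
    d=w[i+1]-w[i]; print(np.degrees(np.arctan2(d[1],d[0])),np.linalg.norm(d))
z=T['frame'][190:300,160:270,::-1]; cv2.imwrite('pics/z0.png',cv2.resize(z,None,fx=5,fy=5,interpolation=cv2.INTER_CUBIC))
s=get_state();M=R.from_quat(s['tcp_rot']).as_matrix();print(M.round(3))
print('to hover', (M.T@(np.array([.498,.220,.26])-s['eef_pos'])).round(4))
```

```text
[[195.31033 234.27585]
 [208.41379 229.03445]
 [213.65518 242.13791]
 [200.55173 247.3793 ]] [[0.5039 0.2342 0.15  ]
 [0.512  0.214  0.15  ]
 [0.4916 0.2054 0.15  ]
 [0.4835 0.2255 0.15  ]]
-68.2844706164231 0.021756687072606782
-157.06163804948577 0.022166490591899898
[[-0.922  0.388 -0.001]
 [ 0.388  0.922 -0.002]
 [ 0.    -0.002 -1.   ]]
to hover [-0.3736 -0.2784 -0.0562]
```

View pics/z0.png

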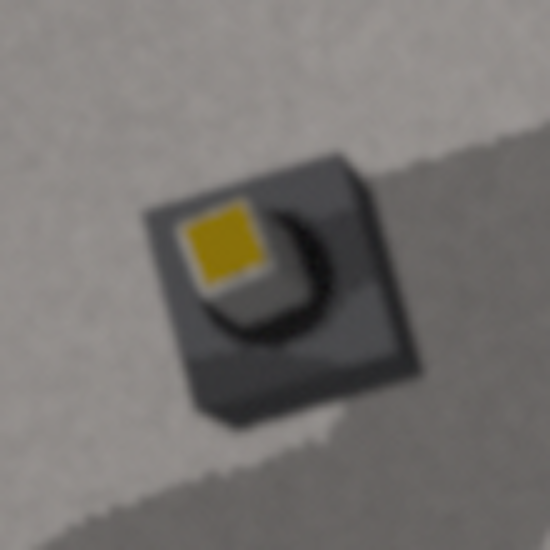

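>>> arm_command(
  steps=[
    [[0,0,0],[0,0,-0.06],1],
    [[0,0,0.1],[-0.05,-0.037,-0.07],1],
    [[0,0,0.2],[-0.095,-0.07,-0.07],1],
    [[0,0,0.35],[-0.14,-0.105,-0.07],1],
    [[0,0,0.5],[-0.19,-0.14,-0.07],1],
    [[0,0,0.65],[-0.24,-0.18,-0.07],1],
    [[0,0,0.785],[-0.29,-0.215,-0.07],1],
    [[0,0,0.785],[-0.335,-0.25,-0.06],1],
    [[0,0,0.785],[-0.374,-0.278,-0.056],1],
    [[0,0,0.785],[-0.374,-0.278,-0.056],1],
    [[0,0,0.785],[-0.374,-0.278,-0.056],1],
    [[0,0,0.785],[-0.374,-0.278,-0.056],1],
  ],
)

```text
time: 1.65
eef_pos: [0.498, 0.2213, 0.26]
tcp_rot: [0.557, 0.83, -0.001, 0.0]
contact_force: [0.0, -0.3, -1.2]
opening: 1.005
```

Run:
```python
from m import *
s,c=grab('wrist','w1'); print(s['time'],s['eef_pos'],R.from_quat(s['tcp_rot']).as_matrix().round(3),abs(s['dq']).max())
```

```text
1.65 [0.49798557 0.22133406 0.25997463] [[-0.379  0.925 -0.001]
 [ 0.925  0.379 -0.001]
 [-0.001 -0.001 -1.   ]] 0.004450491038257784
```

View pics/w1.png

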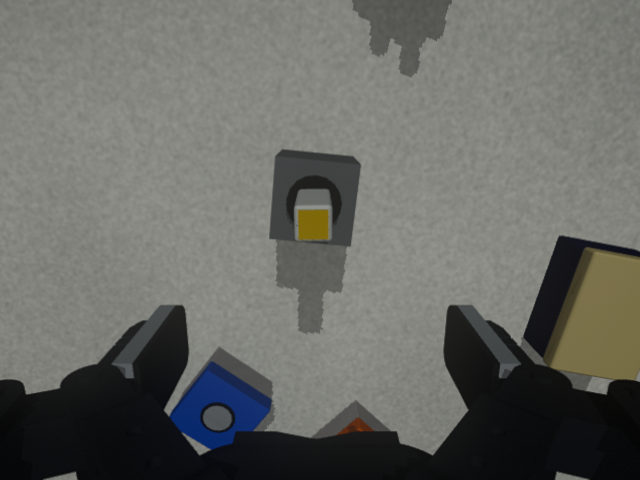

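Wrist: the yellow top is at (313,224) with the holder around it at (315,200). The blue tag is at (218,418) and the handle is nearly square to the jaws.

Run:
```python
from m import *
s,c=load('w1');_,S=load('scene0');_,T=load('top0')
o,h=big(crop(mask(c,20,35,60),313,224,35)); 
r=cv2.minAreaRect(o);M=cv2.moments(o);p=[M['m10']/M['m00'],M['m01']/M['m00']];print(r,p)
b=onplane(c,cv2.boxPoints(r),.150,s)
for i in range(2):
    d=b[i+1]-b[i]; print(np.degrees(np.arctan2(d[1],d[0])),np.linalg.norm(d))
print('tool y yaw',np.degrees(np.arctan2(*R.from_quat(s['tcp_rot']).as_matrix()[[1,0],1])))
print(onplane(c,p,.150,s))
q={'S':[411.43,124.24],'T':[204.59,238.2]}
f=lambda t:(t[0],t[1][0])
rs=[f(ray(S,q['S'])),f(ray(T,q['T'])),f(ray(c,p,s))]
print(tri(rs)); print(tri(rs[1:]))
# blue tag via wrist vs others
o,h=big(crop(mask(c,105,130,90),218,418,60)); e=ell(h)[0] if h is not None else None; print(e,onplane(c,e,.054,s))
# holder outline
g=cv2.cvtColor(c['frame'],cv2.COLOR_RGB2GRAY); print(g[160,315],g[200,300],g[230,285],g[260,310],g[100,200],g[153,315])
M=R.from_quat(s['tcp_rot']).as_matrix()
cv2.imwrite('pics/z1.png',cv2.resize(c['frame'][130:270,240:390,::-1],None,fx=4,fy=4))
```

```text
((313.0, 224.0), (30.0, 30.0), 90.0) [313.11054518015465, 224.25448028673833]
22.310275273975183 0.019868375504210833
-67.26541169733356 0.020666831424590505
tool y yaw 22.272844741365414
[[0.49728537 0.21978992 0.15      ]]
(array([0.49768957, 0.22006946, 0.15056479]), [np.float64(0.000862826961524801), np.float64(0.0005676478710155497), np.float64(0.00047711488913882225)])
(array([0.49753861, 0.21968469, 0.14973995]), [np.float64(0.00023272084905640522), np.float64(0.00023272084905632916)])
[217.30805969 417.14804077] [[ 0.49182703 -0.02885425  0.054     ]]
63 105 65 97 134 61
```

View pics/z1.png

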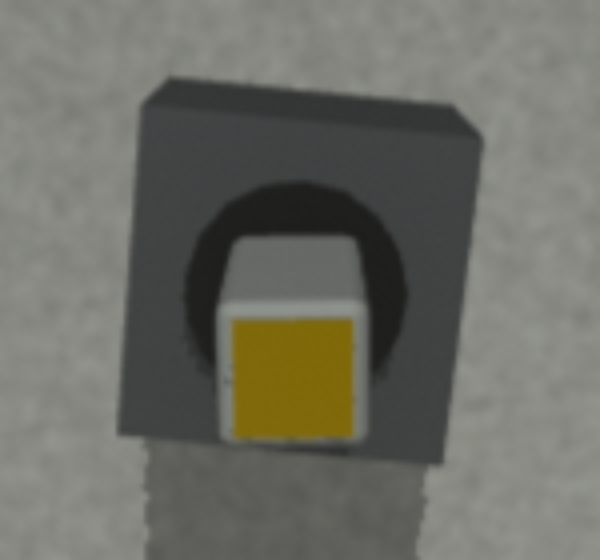

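Run:
```python
from m import *
s,c=load('w1')
print('collar',onplane(c,[[240+297/4,130+295/4]],.081,s))
print('holder top',onplane(c,[[240+141/4,130+104/4],[240+483/4,130+138/4],[240+443/4,130+464/4],[240+118/4,130+434/4]],.075,s).mean(0))
M=R.from_quat(s['tcp_rot']).as_matrix(); print(M.T@(np.array([.4974,.2199,.098])-s['eef_pos']))
```

```text
collar [[0.49765206 0.22007472 0.081     ]]
holder top [0.497476   0.22001395 0.075     ]
[-0.00096236 -0.00087636  0.16197681]
```

>>> arm_command(
  steps=[
    [[0,0,0],[-0.001,-0.001,0.04],1],
    [[0,0,0],[-0.001,-0.001,0.08],1],
    [[0,0,0],[-0.001,-0.001,0.11],1],
    [[0,0,0],[-0.001,-0.001,0.14],1],
    [[0,0,0],[-0.001,-0.001,0.155],1],
    [[0,0,0],[-0.001,-0.001,0.162],1],
    [[0,0,0],[-0.001,-0.001,0.162],1],
    [[0,0,0],[-0.001,-0.001,0.162],1],
  ],
  force=40,
)

```text
time: 2.7
eef_pos: [0.4982, 0.2202, 0.0993]
tcp_rot: [0.557, 0.83, 0.0, 0.001]
contact_force: [0.5, -0.1, -0.6]
opening: 1.0
```

Run:
```python
from m import *
s,c=grab('wrist','w2');print(s['eef_pos'],s['contact_force'])
grab('scene','s2')
```

```text
[0.49823336 0.22017448 0.09934305] [ 0.47757699 -0.06860794 -0.61018524]
```

View pics/w2.png

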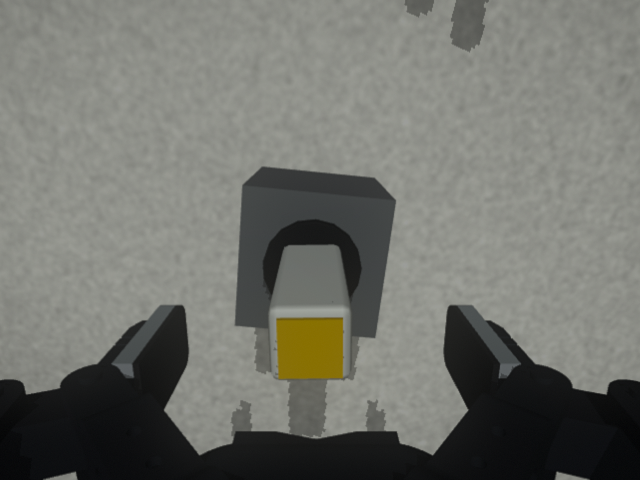

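View pics/s2.png

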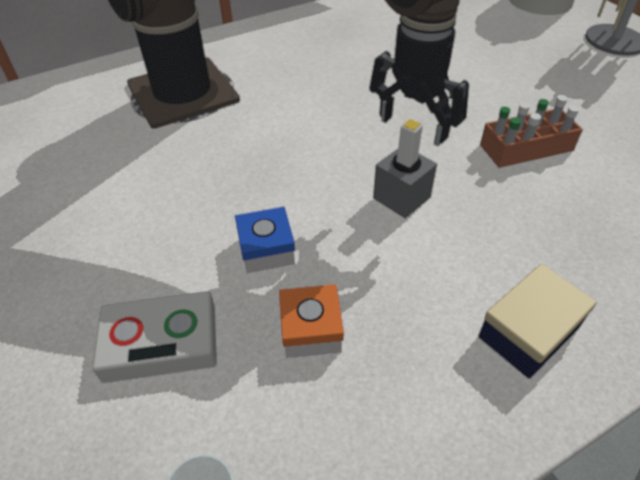

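Run:
```python
from m import *
s,c=load('w2');_,S=load('s2')
M=R.from_quat(s['tcp_rot']).as_matrix();p=s['eef_pos']
for y in(-.0425,.0425):
  for x in (-.011,.011):
    for z in (0,-.013): 
      X=p+M@[x,y,z]; print(x,y,z,proj(c,X,s).round(0),proj(S,X).round(0))
print(proj(S,p),proj(S,[.4975,.22,.117]))
o,h=big(mask(c,20,35,60));m=cv2.moments(o);print(onplane(c,[m['m10']/m['m00'],m['m01']/m['m00']],.15,s))
for n,i in(('z2',S),):
    cv2.imwrite('pics/z2.png',cv2.resize(i['frame'][60:220,340:500,::-1],None,fx=3.7,fy=3.7))
```

```text
-0.011 -0.0425 0 [[215. 308.]] [[381. 145.]]
-0.011 -0.0425 -0.013 [[208. 322.]] [[381. 138.]]
0.011 -0.0425 0 [[212. 260.]] [[389. 138.]]
0.011 -0.0425 -0.013 [[204. 271.]] [[389. 131.]]
-0.011 0.0425 0 [[413. 308.]] [[427. 166.]]
-0.011 0.0425 -0.013 [[420. 322.]] [[429. 160.]]
0.011 0.0425 0 [[416. 260.]] [[435. 159.]]
0.011 0.0425 -0.013 [[424. 271.]] [[436. 152.]]
[[407.3651059  151.57646694]] [[408.24797231 142.28134901]]
[[0.49719459 0.21915538 0.15      ]]
```

View pics/z2.png

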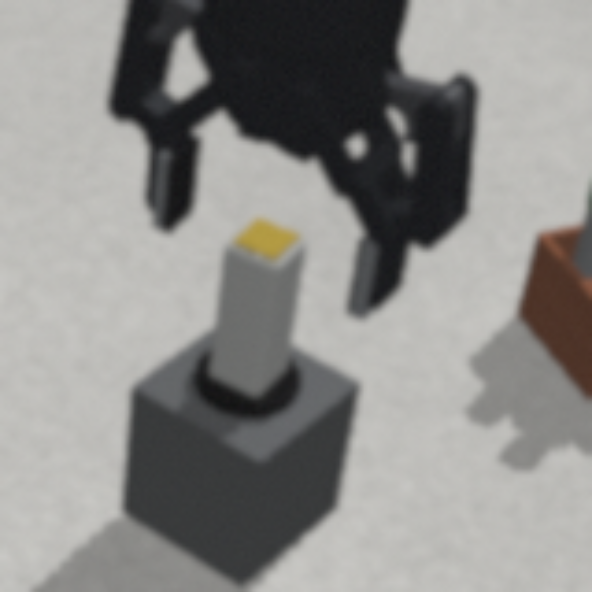

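Run:
```python
from m import *
s,c=load('w2');_,S=load('s2')
M=R.from_quat(s['tcp_rot']).as_matrix();p=s['eef_pos']
f=lambda t:(t[0],t[1][0])
for a,b in(([446,325],[439,143]),([186,325],[386,120])):
    X,e=tri([f(ray(c,a,s)),f(ray(S,b))]);print(X,e,M.T@(X-p))
cv2.imwrite('pics/z3.png',cv2.resize(c['frame'][280:480,60:320,::-1],None,fx=3,fy=3))
for z in(-.013,-.02,-.03,-.04,-.05): print(z,[proj(c,p+M@[x,.0425,z],s).round(0)[0] for x in(-.011,.011)])
```

```text
[0.54052104 0.23931258 0.13766885] [np.float64(0.0019315676430545906), np.float64(0.0019315676430544792)] [ 0.00161189  0.0464297  -0.03827618]
[0.45752375 0.20449424 0.13825759] [np.float64(0.0006246815699502378), np.float64(0.0006246815699501712)] [ 0.00088427 -0.04357147 -0.03896447]
-0.013 [array([420., 322.]), array([424., 271.])]
-0.02 [array([424., 331.]), array([428., 277.])]
-0.03 [array([431., 344.]), array([435., 288.])]
-0.04 [array([438., 359.]), array([443., 299.])]
-0.05 [array([447., 376.]), array([453., 313.])]
```

View pics/z3.png

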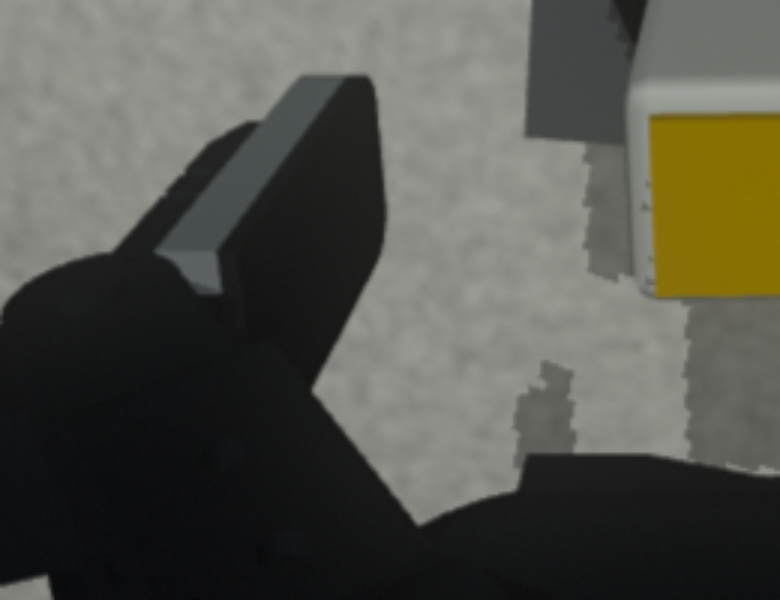

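>>> arm_command(
  steps=[
    [[0,0,0],[0,0,-0.04],1],
    [[0,0,0],[0,0,-0.06],0],
    [[0,0,0],[0,0,-0.06],-0.35],
    [[0,0,0],[0,0,-0.06],-0.35],
    [[0,0,0],[0,0,-0.06],-0.35],
    [[0,0,0],[0,0,-0.06],-0.35],
    [[0,0,0],[0,0,-0.06],-0.35],
    [[0,0,0],[0,0,-0.06],-0.35],
  ],
)

```text
time: 3.8
eef_pos: [0.498, 0.2201, 0.159]
tcp_rot: [0.557, 0.83, -0.0, 0.001]
contact_force: [-1.0, 0.3, -0.1]
opening: 0.33
```

Run:
```python
from m import *
s,c=grab('wrist','w3');print(s['eef_pos'],s['opening'])
_,S=grab('scene','s3')
a=cv2.resize(c['frame'][240:440,180:440],None,fx=2,fy=2);b=cv2.resize(S['frame'][50:210,340:480],None,fx=2.5,fy=2.5)
cv2.imwrite('pics/z4.png',np.hstack([a[:400],b[:400,:270]])[:,:,::-1])
M=R.from_quat(s['tcp_rot']).as_matrix();p=s['eef_pos']
for z in(0,-.01,-.02,-.03,-.04): print(z,[(proj(c,p+M@[x,y,z],s).round(0)[0],proj(S,p+M@[x,y,z]).round(0)[0]) for y in(-.0138,.0138) for x in(-.011,.011)])
```

```text
[0.49798994 0.22006413 0.15899465] 0.330060340765284
0 [(array([282., 308.]), array([400., 120.])), (array([281., 260.]), array([408., 113.])), (array([346., 308.]), array([416., 127.])), (array([347., 260.]), array([424., 120.]))]
-0.01 [(array([280., 319.]), array([400., 114.])), (array([279., 268.]), array([408., 107.])), (array([348., 319.]), array([416., 121.])), (array([349., 268.]), array([424., 114.]))]
-0.02 [(array([278., 331.]), array([401., 108.])), (array([277., 277.]), array([409., 101.])), (array([350., 331.]), array([417., 115.])), (array([351., 277.]), array([425., 108.]))]
-0.03 [(array([276., 344.]), array([402., 102.])), (array([274., 288.]), array([410.,  96.])), (array([352., 344.]), array([418., 109.])), (array([353., 288.]), array([426., 102.]))]
-0.04 [(array([273., 359.]), array([402.,  96.])), (array([272., 299.]), array([411.,  90.])), (array([354., 359.]), array([419., 103.])), (array([356., 299.]), array([427.,  96.]))]
```

View pics/z4.png

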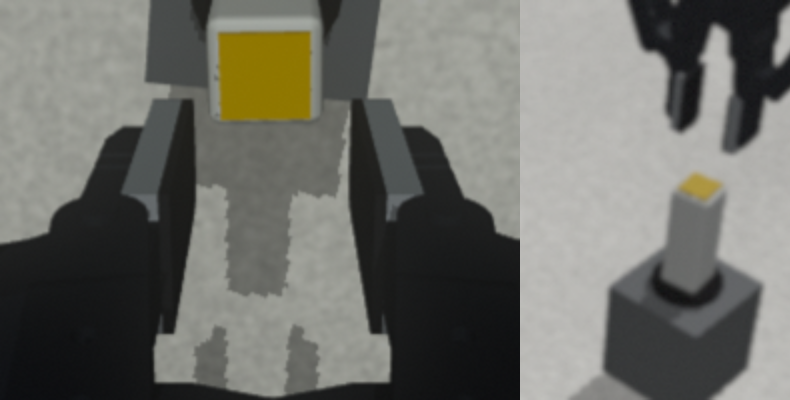

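The scene view, and the wrist view on its own, both put the real fingertips about 25–28 mm behind the reported TCP at this opening. I'll set the grasp height from what the cameras show.

>>> arm_command(
  steps=[
    [[0,0,0],[0,0,0],0.5],
    [[0,0,0],[0,-0.001,0],0.5],
    [[0,0,0],[0,-0.001,0.0],0.5],
    [[0,0,0],[0,-0.001,0.03],0.5],
    [[0,0,0],[0,-0.001,0.06],0.5],
    [[0,0,0],[0,-0.001,0.075],0.5],
    [[0,0,0],[0,-0.001,0.085],0.5],
    [[0,0,0],[0,-0.001,0.085],0.5],
    [[0,0,0],[0,-0.001,0.085],0.5],
  ],
)

```text
time: 5.03
eef_pos: [0.4981, 0.2199, 0.0753]
tcp_rot: [0.557, 0.83, 0.001, 0.001]
contact_force: [0.1, -0.0, -0.6]
opening: 0.749
```

Run:
```python
from m import *
s,c=grab('wrist','w4');print(s['eef_pos'],s['opening'],s['contact_force'])
_,S=grab('scene','s4')
a=cv2.resize(c['frame'][240:440,180:440],None,fx=2,fy=2);b=cv2.resize(S['frame'][50:210,340:480],None,fx=2.5,fy=2.5)
cv2.imwrite('pics/z5.png',np.hstack([a[:400],b[:400,:270]])[:,:,::-1])
```

```text
[0.4980934  0.21988616 0.07527385] 0.7487801847948983 [ 0.0734376  -0.01275791 -0.60370702]
```

View pics/z5.png

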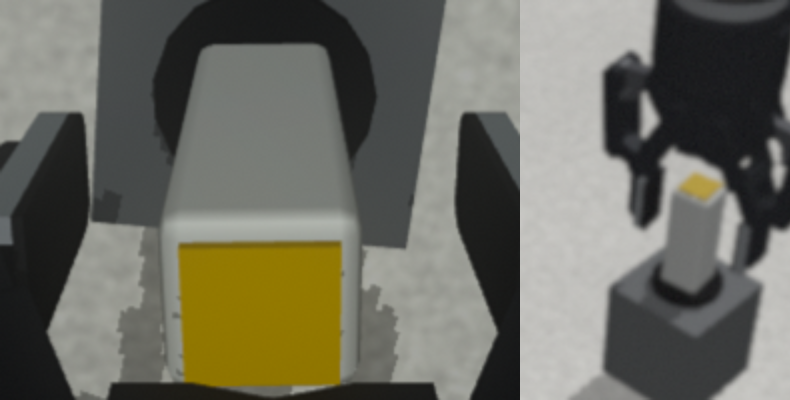

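>>> arm_command(
  steps=[
    [[0,0,0],[0,-0.0015,0],0.5],
    [[0,0,0],[0,-0.0015,0.001],0.0],
    [[0,0,0],[0,-0.0015,0.001],-0.5],
    [[0,0,0],[0,-0.0015,0.001],-1],
    [[0,0,0],[0,-0.0015,0.001],-1],
    [[0,0,0],[0,-0.0015,0.001],-1],
    [[0,0,0],[0,-0.0015,0.001],-1],
    [[0,0,0],[0,-0.0015,0.001],-1],
  ],
  force=50,
)

```text
time: 6.12
eef_pos: [0.4968, 0.2193, 0.0744]
tcp_rot: [0.557, 0.83, 0.001, 0.002]
contact_force: [0.3, -0.2, 1.3]
opening: 0.298
```

Run:
```python
from m import *
s,c=grab('wrist','w5');print(s['eef_pos'],s['opening'],s['contact_force'],R.from_quat(s['tcp_rot']).as_matrix().round(4))
_,S=grab('scene','s5')
a=cv2.resize(c['frame'][240:440,180:440],None,fx=2,fy=2);b=cv2.resize(S['frame'][50:210,340:480],None,fx=2.5,fy=2.5)
cv2.imwrite('pics/z6.png',np.hstack([a[:400],b[:400,:270]])[:,:,::-1])
```

```text
[0.49681629 0.21931495 0.07441227] 0.29751653305474407 [ 0.29190293 -0.17057437  1.25782759] [[-3.792e-01  9.253e-01  3.700e-03]
 [ 9.253e-01  3.792e-01 -3.000e-04]
 [-1.700e-03  3.300e-03 -1.000e+00]]
```

View pics/z6.png

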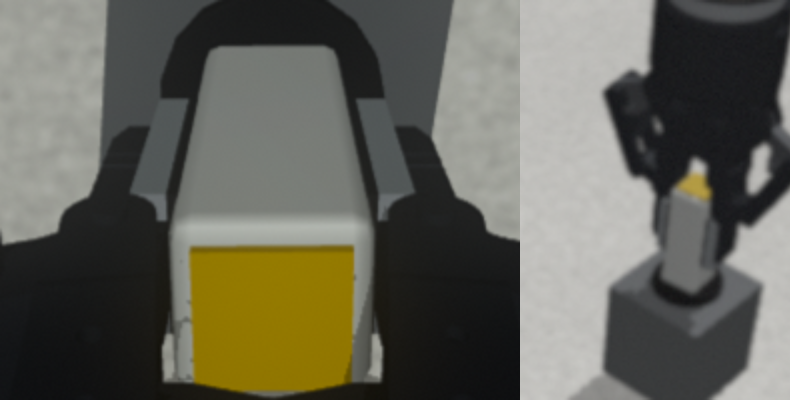

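>>> arm_command(
  steps=[
    [[0,0,0],[0,0,-0.015],-1],
    [[0,0,0],[0,0,-0.035],-1],
    [[0,0,0],[0,0,-0.06],-1],
    [[0,0,0],[0,0,-0.085],-1],
    [[0,0,0],[0,0,-0.105],-1],
    [[0,0,0],[0,0,-0.115],-1],
    [[0,0,0],[0,0,-0.115],-1],
  ],
)

```text
time: 7.1
eef_pos: [0.4966, 0.2194, 0.1902]
tcp_rot: [0.557, 0.83, 0.001, 0.002]
contact_force: [0.9, 0.3, -1.0]
opening: 0.296
```

Run:
```python
from m import *
s,S=grab('scene','s6');M=R.from_quat(s['tcp_rot']).as_matrix();print(s['eef_pos'],s['opening'],s['contact_force'],M.round(4))
cv2.imwrite('pics/z7.png',cv2.resize(S['frame'][20:220,320:520,::-1],None,fx=3,fy=3))
t=s['eef_pos']+[.0006,.0006,-.0644]; print(proj(S,t),proj(S,t+[0,0,.065]),proj(S,t+[0,0,.14]))
tgt=np.array([.6541,-.037,.054+.030])
print(M.T@(tgt-t), M.T@(tgt+[0,0,.03]-t))
print(R.from_matrix(M.T@np.array([[-.379,.9254,0],[.9254,.379,0],[0,0,-1.]])).as_rotvec())
```

```text
[0.49662298 0.2194408  0.19022208] 0.29611955914440025 [ 0.93455865  0.25748484 -0.95976102] [[-0.3793  0.9253  0.005 ]
 [ 0.9253  0.3793 -0.    ]
 [-0.0019  0.0046 -1.    ]]
[[408.80188952 137.53486198]] [[413.81132133 100.92779564]] [[420.36724079  52.64343264]]
[-0.29725521  0.04746673  0.04261111] [-0.29731254  0.04760607  0.01261149]
[0.00464491 0.00191018 0.00031133]
```

View pics/z7.png

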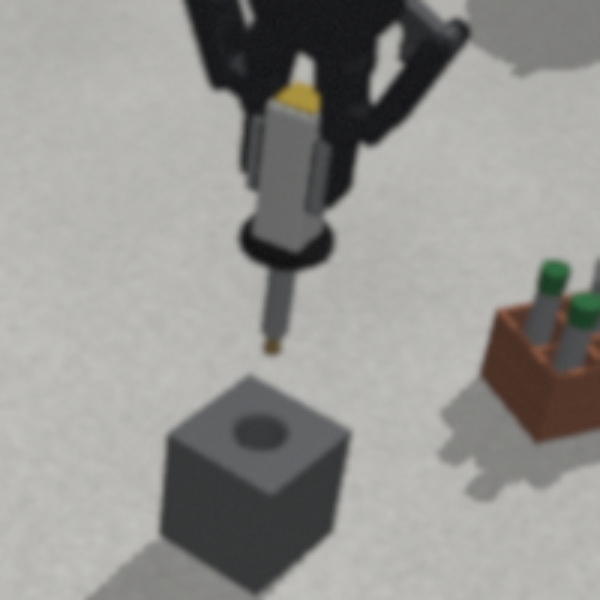

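Scene: the wand is clear of the holder, upright, with its tip at about (410,137).

>>> arm_command(
  steps=[
    [[0,0,0],[-0.02,0.003,0],-1],
    [[0,0,0],[-0.06,0.01,0.003],-1],
    [[0,0,0],[-0.11,0.018,0.006],-1],
    [[0,0,0],[-0.16,0.026,0.01],-1],
    [[0,0,0],[-0.21,0.034,0.0125],-1],
    [[0,0,0],[-0.25,0.04,0.0125],-1],
    [[0,0,0],[-0.28,0.045,0.0125],-1],
    [[0,0,0],[-0.297,0.0475,0.0125],-1],
    [[0,0,0],[-0.297,0.0475,0.0125],-1],
    [[0,0,0],[-0.297,0.0475,0.0125],-1],
  ],
)

```text
time: 8.4
eef_pos: [0.6521, -0.0367, 0.1768]
tcp_rot: [0.557, 0.831, 0.001, 0.001]
contact_force: [-0.9, -0.4, -0.7]
opening: 0.3
```

Run:
```python
from m import *
s,S=grab('scene','s7');_,T=grab('top','t7');s,c=grab('wrist','w7')
M=R.from_quat(s['tcp_rot']).as_matrix();print(s['eef_pos'],s['contact_force'],M.round(4))
t=s['eef_pos']+[.0006,.0006,-.0644]; print(t,proj(S,t),proj(S,t+[0,0,.14]))
print(M.T@(np.array([.6541,-.037,.057])-t))
a=cv2.resize(S['frame'][190:350,230:390],(400,400));b=cv2.resize(T['frame'][90:250,270:430],(400,400))
cv2.imwrite('pics/z8.png',np.hstack([a,b])[:,:,::-1])
```

```text
[ 0.65222438 -0.03636749  0.17721534] [-0.79522381  0.96938551 -1.78122503] [[-3.805e-01  9.248e-01  2.800e-03]
 [ 9.248e-01  3.805e-01 -1.000e-04]
 [-1.200e-03  2.500e-03 -1.000e+00]]
[ 0.65282438 -0.03576749  0.11281534] [[308.50099337 280.52720367]] [[304.48189451 196.5045144 ]]
[-0.00155873  0.00056859  0.05581886]
```

View pics/z8.png

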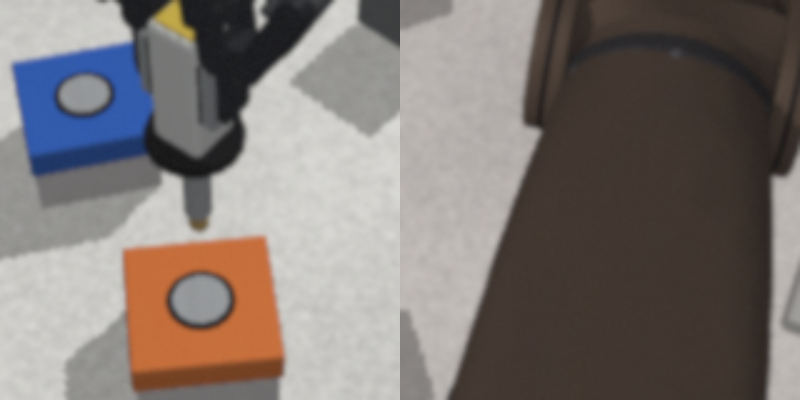

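View pics/w7.png

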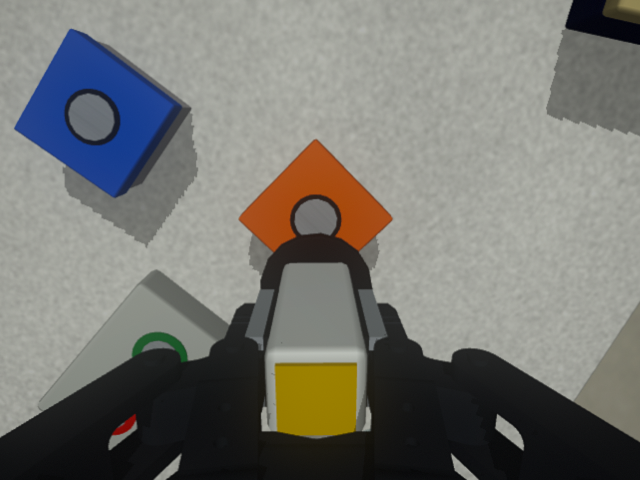

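Run:
```python
from m import *
s,c=load('w7')
print('tag wrist',onplane(c,[[316,219]],.054,s),'blue',onplane(c,[[92.5,117]],.054,s),'green',onplane(c,[[160,360]],.042,s))
```

```text
tag wrist [[ 0.65358455 -0.03660022  0.054     ]] blue [[ 0.49205579 -0.02882804  0.054     ]] green [[ 0.58352328 -0.19353817  0.042     ]]
```

>>> arm_command(
  steps=[
    [[0,0,0],[-0.001,0.0005,0.01],-1],
    [[0,0,0],[-0.001,0.0005,0.025],-1],
    [[0,0,0],[-0.001,0.0005,0.04],-1],
    [[0,0,0],[-0.001,0.0005,0.05],-1],
    [[0,0,0],[-0.001,0.0005,0.05],-1],
    [[0,0,0],[-0.001,0.0005,0.05],-1],
  ],
)

```text
time: 9.3
eef_pos: [0.6537, -0.0373, 0.1277]
tcp_rot: [0.557, 0.831, 0.001, 0.002]
contact_force: [0.1, -1.1, -0.8]
opening: 0.299
```

Run:
```python
from m import *
s,S=grab('scene','s8');s,c=grab('wrist','w8')
M=R.from_quat(s['tcp_rot']).as_matrix();print(s['eef_pos'],s['contact_force'],M.round(4)[2])
t=s['eef_pos']+[.0006,.0006,-.0644]; print(t,proj(S,t))
a=cv2.resize(S['frame'][230:350,250:370],(600,600))
cv2.imwrite('pics/z9.png',a[:,:,::-1])
```

```text
[ 0.65389171 -0.03730554  0.12814821] [-0.33217235  0.50767603 -0.64410277] [-0.0022  0.0039 -1.    ]
[ 0.65449171 -0.03670554  0.06374821] [[309.5867575  305.02761856]]
```

View pics/z9.png

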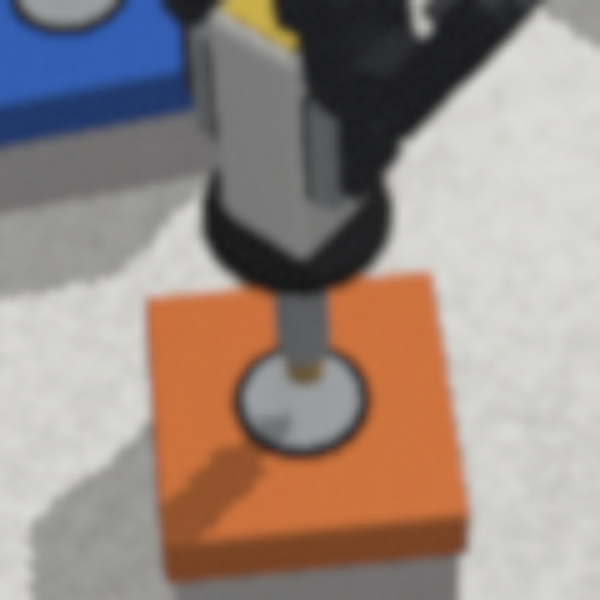

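>>> arm_command(
  steps=[
    [[0,0,0],[0,0,0.004],-1],
    [[0,0,0],[0,0,0.007],-1],
    [[0,0,0],[0,0,0.009],-1],
    [[0,0,0],[0,0,0.011],-1],
    [[0,0,0],[0,0,0.0125],-1],
    [[0,0,0],[0,0,0.0125],-1],
    [[0,0,0],[0,0,0.0125],-1],
    [[0,0,0],[0,0,0.0125],-1],
  ],
)

```text
time: 10.4
eef_pos: [0.6539, -0.0373, 0.1159]
tcp_rot: [0.557, 0.831, 0.001, 0.002]
contact_force: [-2.4, 0.5, 1.7]
opening: 0.299
```

Run:
```python
from m import *
F=[]
for i in range(3):
    s,S=grab('scene','s9_%d'%i);F.append(s['contact_force'])
print(np.round(F,2));M=R.from_quat(s['tcp_rot']).as_matrix();print(s['eef_pos'],M.round(4)[2])
t=s['eef_pos']+[.0006,.0006,-.0644]; print(t,proj(S,t))
a=cv2.resize(S['frame'][230:350,250:370],(600,600))
cv2.imwrite('pics/z10.png',a[:,:,::-1])
```

```text
[[-2.45  0.5   1.71]
 [-1.13 -0.19  2.  ]
 [-0.71 -0.53  0.63]]
[ 0.65397108 -0.03730176  0.11586825] [-0.0023  0.0041 -1.    ]
[ 0.65457108 -0.03670176  0.05146825] [[309.88044448 310.49000294]]
```

View pics/z10.png

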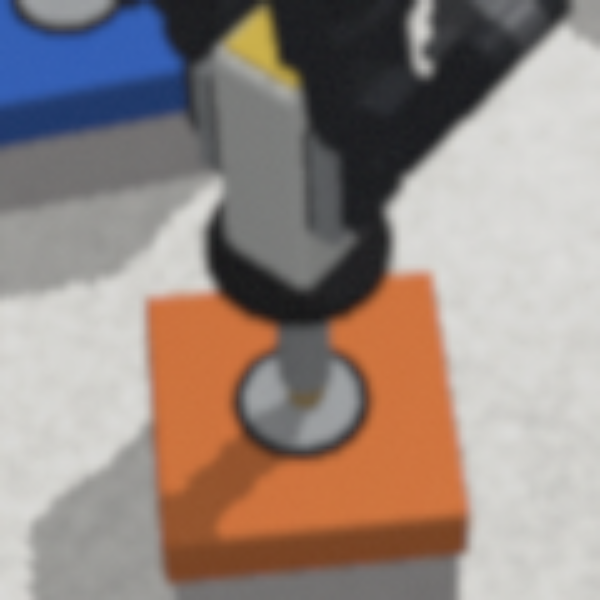

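>>> arm_command(
  steps=[
    [[0,0,0],[0,0,0.0015],-1],
    [[0,0,0],[0,0,0.0015],-1],
    [[0,0,0],[0,0,0.0015],-1],
    [[0,0,0],[0,0,0.0015],-1],
    [[0,0,0],[0,0,0.0015],-1],
    [[0,0,0],[0,0,0.0015],-1],
  ],
)

```text
time: 11.3
eef_pos: [0.654, -0.0373, 0.1144]
tcp_rot: [0.557, 0.831, 0.001, 0.002]
contact_force: [-0.2, 0.3, 0.9]
opening: 0.302
```

Run:
```python
from m import *
F=[]
for i in range(4):
    s,S=grab('scene','s10_%d'%i);F.append(s['contact_force'])
print(np.round(F,2),np.mean(F,0));print(s['eef_pos'])
```

```text
[[-0.18  0.31  0.86]
 [-0.49 -0.74  0.89]
 [-1.11  0.21  0.54]
 [ 0.45  0.31  1.73]] [-0.33292143  0.02236809  1.00564203]
[ 0.65403955 -0.03730082  0.11440129]
```

>>> arm_command(
  steps=[
    [[0,0,0],[0,0,-0.01],-1],
    [[0,0,0],[0,0,-0.03],-1],
    [[0,0,0],[0,0,-0.05],-1],
    [[0,0,0],[-0.015,-0.016,-0.055],-1],
    [[0,0,0],[-0.04,-0.043,-0.055],-1],
    [[0,0,0],[-0.07,-0.075,-0.055],-1],
    [[0,0,0],[-0.095,-0.103,-0.055],-1],
    [[0,0,0],[-0.11,-0.119,-0.05],-1],
    [[0,0,0],[-0.115,-0.125,-0.045],-1],
    [[0,0,0],[-0.115,-0.125,-0.045],-1],
    [[0,0,0],[-0.115,-0.125,-0.045],-1],
  ],
)

```text
time: 12.88
eef_pos: [0.5823, -0.1902, 0.159]
tcp_rot: [0.556, 0.831, 0.001, 0.002]
contact_force: [0.3, -0.3, -1.8]
opening: 0.299
```

Run:
```python
from m import *
s,S=grab('scene','s11');s,c=grab('wrist','w11')
M=R.from_quat(s['tcp_rot']).as_matrix();print(s['time'],s['eef_pos'],s['contact_force'],M.round(4))
t=s['eef_pos']+[.0006,.0006,-.0644]; print(t,proj(S,t))
a=cv2.resize(S['frame'][200:400,80:380],(780,520))
cv2.imwrite('pics/z11.png',a[:,:,::-1])
```

```text
12.925 [ 0.58248495 -0.19021607  0.15917053] [-0.16584397  0.05939436 -0.77605038] [[-3.819e-01  9.242e-01  5.000e-03]
 [ 9.242e-01  3.819e-01 -4.000e-04]
 [-2.300e-03  4.500e-03 -1.000e+00]]
[ 0.58308495 -0.18961607  0.09477053] [[171.12324176 299.01951594]]
```

View pics/z11.png

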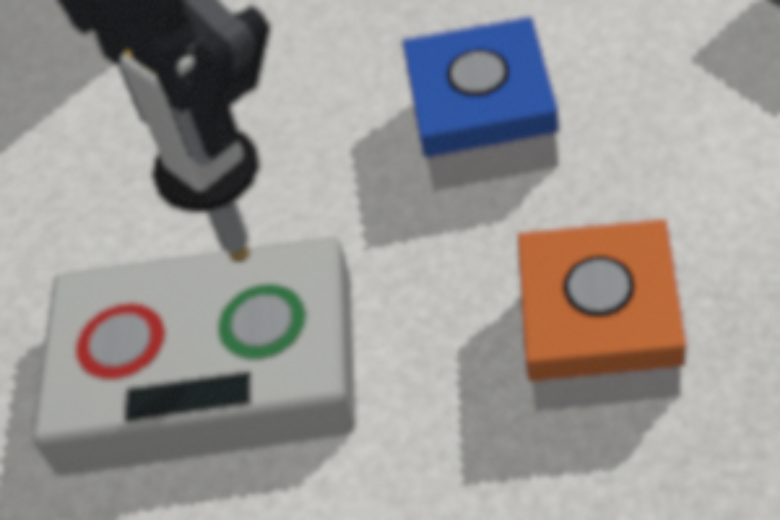

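View pics/w11.png

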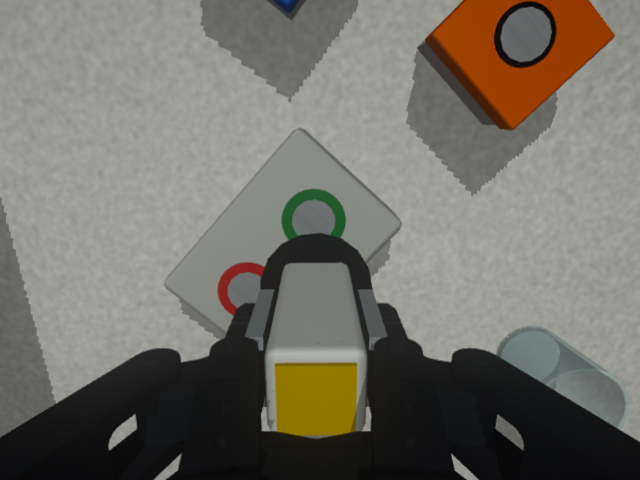

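Wand tip at (172,298) in scene; orange box unmoved at its earlier place. Wrist shows the green ring centre near (313.5,221).

Run:
```python
from m import *
s,c=load('w11');_,S=load('s11')
m=crop(mask(c,45,90,60),314,220,45); 
pts=cv2.findNonZero(m).reshape(-1,2); h=cv2.convexHull(pts); 
hp=h.reshape(-1,2); hp=hp[hp[:,1]<228]; e=cv2.fitEllipse(hp.astype(np.float32)); print(e, onplane(c,[e[0]],.042,s))
o,_=big(crop(mask(S,50,85,60),180,323,25)); e=ell(cv2.convexHull(o))[0];print(e,onplane(S,e,.042))
o,hh=big(crop(mask(S,4,20,90),311,312,45)); print('orange',ell(hh)[0])
M=R.from_quat(s['tcp_rot']).as_matrix();t=s['eef_pos']+[.0006,.0006,-.0644];print(M.T@(np.array([.583,-.1907,.052])-t))
```

```text
((313.12799072265625, 220.34486389160156), (63.212215423583984, 64.05493927001953), 93.46017456054688) [[ 0.58208728 -0.19078332  0.042     ]]
[180.17736816 323.27682495] [[ 0.58410098 -0.19005787  0.042     ]]
orange [309.9710083  309.54943848]
[-0.0008715  -0.00068424  0.04277   ]
```

>>> arm_command(
  steps=[
    [[0,0,0],[-0.001,-0.0005,0.015],-1],
    [[0,0,0],[-0.001,-0.0005,0.032],-1],
    [[0,0,0],[-0.001,-0.0005,0.042],-1],
    [[0,0,0],[-0.001,-0.0005,0.047],-1],
    [[0,0,0],[-0.001,-0.0005,0.05],-1],
    [[0,0,0],[-0.001,-0.0005,0.052],-1],
    [[0,0,0],[-0.001,-0.0005,0.054],-1],
    [[0,0,0],[-0.001,-0.0005,0.0555],-1],
    [[0,0,0],[-0.001,-0.0005,0.0565],-1],
    [[0,0,0],[-0.001,-0.0005,0.0565],-1],
    [[0,0,0],[-0.001,-0.0005,0.0565],-1],
    [[0,0,0],[-0.001,-0.0005,0.0565],-1],
  ],
)

```text
time: 14.48
eef_pos: [0.583, -0.1916, 0.1031]
tcp_rot: [0.556, 0.831, 0.001, 0.003]
contact_force: [0.3, 0.2, 1.1]
opening: 0.299
```

Run:
```python
from m import *
F=[]
for i in range(4):
    s,S=grab('scene','s12_%d'%i);F.append(s['contact_force'])
print(np.round(F,2),np.mean(F,0));t=s['eef_pos']+[.0006,.0006,-.0644];print(s['eef_pos'],t,proj(S,t))
cv2.imwrite('pics/z12.png',cv2.resize(S['frame'][240:390,90:240],(600,600))[:,:,::-1])
```

```text
[[ 0.3   0.18  1.12]
 [ 0.02 -0.76  1.56]
 [ 0.49 -0.58  1.37]
 [ 1.13 -0.31  1.72]] [ 0.48511441 -0.36634587  1.44454991]
[ 0.58298929 -0.19155366  0.10296587] [ 0.58358929 -0.19095366  0.03856587] [[179.95260296 324.70484849]]
```

View pics/z12.png

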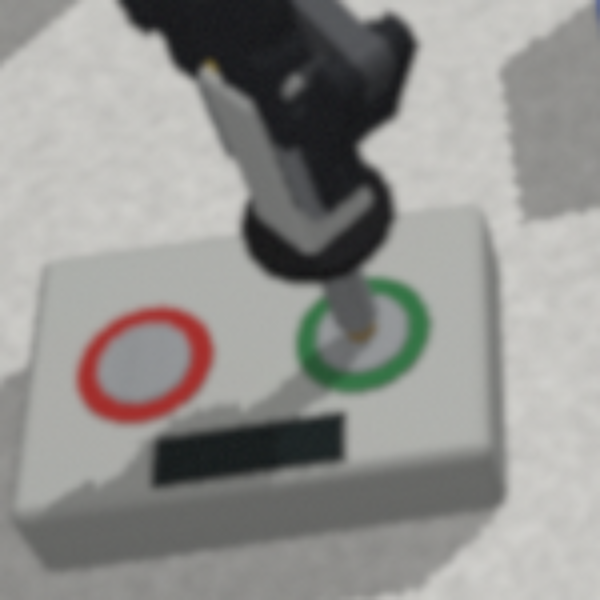

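Tip is on the centre of the green contact at (180,323), with about 2.4 N. I'll hold a bit longer, then lift.

>>> arm_command(
  steps=[
    [[0,0,0],[0,0,0],-1],
    [[0,0,0],[0,0,0],-1],
    [[0,0,0],[0,0,0],-1],
    [[0,0,0],[0,0,0],-1],
    [[0,0,0],[0,0,-0.01],-1],
    [[0,0,0],[0,0,-0.03],-1],
    [[0,0,0],[0,0,-0.055],-1],
    [[0,0,0],[0,0,-0.075],-1],
    [[0,0,0],[0,0,-0.085],-1],
    [[0,0,0],[0,0,-0.085],-1],
  ],
)

```text
time: 15.92
eef_pos: [0.5829, -0.1917, 0.1891]
tcp_rot: [0.556, 0.831, 0.001, 0.004]
contact_force: [0.3, 0.5, -1.9]
opening: 0.294
```

Run:
```python
from m import *
s=get_state();M=R.from_quat(s['tcp_rot']).as_matrix();print(s['time'],s['eef_pos'],M.round(4))
print(M.T@(np.array([.4968,.2193,.1894])-s['eef_pos']))
```

```text
15.925 [ 0.58287017 -0.19165259  0.18905285] [[-0.3819  0.9242  0.0075]
 [ 0.9242  0.3819 -0.0017]
 [-0.0044  0.0063 -1.    ]]
[ 0.41267163  0.07739192 -0.00168778]
```

>>> arm_command(
  steps=[
    [[0,0,0],[0.02,0.004,0],-1],
    [[0,0,0],[0.06,0.011,-0.001],-1],
    [[0.001,0.001,0.001],[0.11,0.02,-0.002],-1],
    [[0.002,0.002,0.002],[0.16,0.03,-0.002],-1],
    [[0.003,0.003,0.003],[0.21,0.04,-0.002],-1],
    [[0.003,0.003,0.003],[0.26,0.049,-0.002],-1],
    [[0.003,0.003,0.003],[0.31,0.058,-0.002],-1],
    [[0.003,0.003,0.003],[0.355,0.067,-0.002],-1],
    [[0.003,0.003,0.003],[0.39,0.073,-0.002],-1],
    [[0.003,0.003,0.003],[0.4125,0.0775,-0.002],-1],
    [[0.003,0.003,0.003],[0.4125,0.0775,-0.002],-1],
    [[0.003,0.003,0.003],[0.4125,0.0775,-0.002],-1],
  ],
)

```text
time: 17.42
eef_pos: [0.4961, 0.2191, 0.1889]
tcp_rot: [0.557, 0.831, 0.0, 0.001]
contact_force: [0.0, -0.1, -0.8]
opening: 0.303
```

Run:
```python
from m import *
s,S=grab('scene','s13');s,c=grab('wrist','w13');M=R.from_quat(s['tcp_rot']).as_matrix();print(s['time'],s['eef_pos'],M.round(4))
print(M.T@(np.array([.4968,.2193,.0744])-s['eef_pos']))
t=s['eef_pos']+[.0006,.0006,-.0644];print(proj(S,t))
cv2.imwrite('pics/z13.png',cv2.resize(S['frame'][40:240,320:520,::-1],(600,600)))
```

```text
17.475 [0.49646437 0.21874145 0.18912517] [[-3.788e-01  9.255e-01  2.400e-03]
 [ 9.255e-01  3.788e-01 -5.000e-04]
 [-1.400e-03  2.100e-03 -1.000e+00]]
[0.0005489  0.00028624 0.11472536]
[[408.28407968 138.20003   ]]
```

View pics/z13.png

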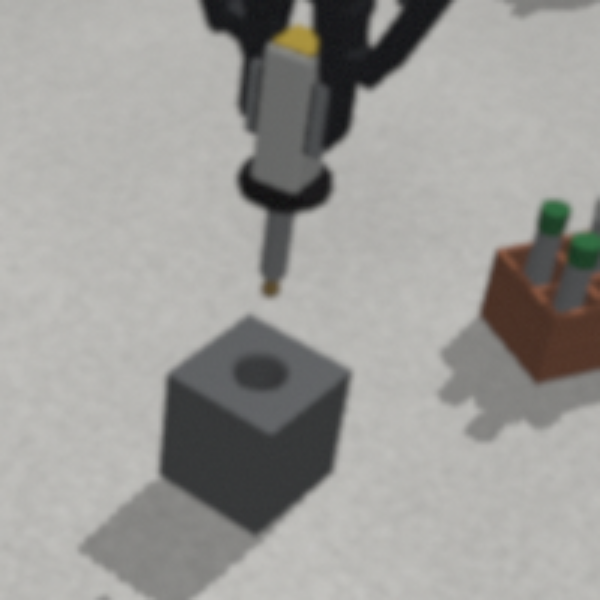

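View pics/w13.png

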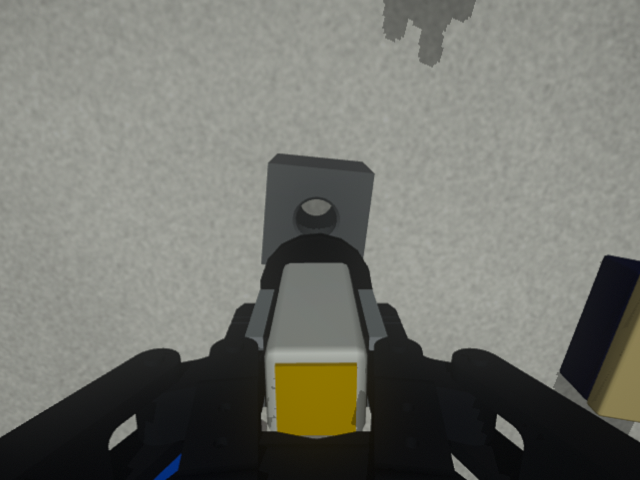

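Run:
```python
from m import *
s,c=load('w13');print(onplane(c,[[317,216]],.075,s))
```

```text
[[0.49676974 0.22263074 0.075     ]]
```

>>> arm_command(
  steps=[
    [[0,0,0],[0.0005,0.0003,0.015],-1],
    [[0,0,0],[0.0005,0.0003,0.03],-1],
    [[0,0,0],[0.0005,0.0003,0.045],-1],
    [[0,0,0],[0.0005,0.0003,0.06],-1],
    [[0,0,0],[0.0005,0.0003,0.08],-1],
    [[0,0,0],[0.0005,0.0003,0.095],-1],
    [[0,0,0],[0.0005,0.0003,0.105],-1],
    [[0,0,0],[0.0005,0.0003,0.11],-1],
    [[0,0,0],[0.0005,0.0003,0.11],-1],
  ],
)

```text
time: 18.65
eef_pos: [0.4972, 0.2191, 0.0792]
tcp_rot: [0.558, 0.83, 0.001, 0.001]
contact_force: [-0.5, 0.4, -0.7]
opening: 0.297
```

Run:
```python
from m import *
F=[]
for i in range(3):
    s,S=grab('scene','s14_%d'%i);F.append(s['contact_force'])
M=R.from_quat(s['tcp_rot']).as_matrix();print(s['time'],s['eef_pos'],np.mean(F,0),M.round(4)[2])
cv2.imwrite('pics/z14.png',cv2.resize(S['frame'][60:220,340:500,::-1],(600,600)))
```

```text
18.75 [0.4976531  0.21922852 0.07996752] [-0.00928205 -0.07919315 -0.93696535] [-0.0016  0.0037 -1.    ]
```

View pics/z14.png

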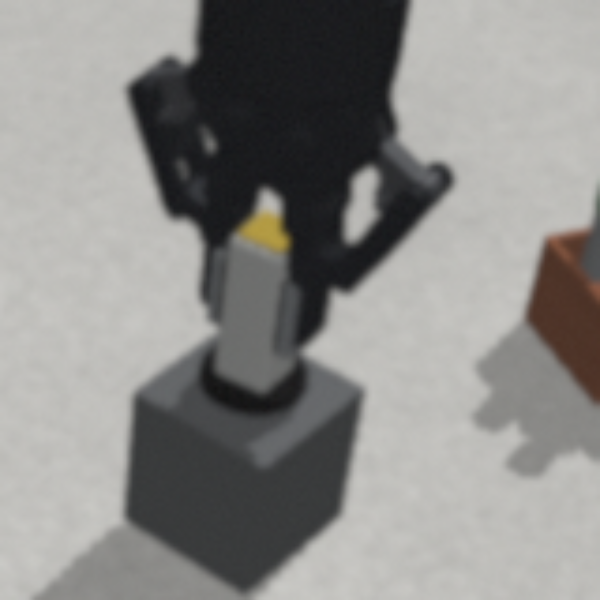

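>>> arm_command(
  steps=[
    [[0,0,0],[0,0,0.002],-1],
    [[0,0,0],[0,0,0.004],-1],
    [[0,0,0],[0,0,0.005],-1],
    [[0,0,0],[0,0,0.005],-1],
    [[0,0,0],[0,0,0.005],-1],
  ],
)

```text
time: 19.42
eef_pos: [0.4977, 0.2192, 0.0751]
tcp_rot: [0.558, 0.83, 0.001, 0.002]
contact_force: [0.9, -0.1, -1.5]
opening: 0.299
```

Run:
```python
from m import *
F=[];P=[]
for i in range(4):
    s,S=grab('scene','s15_%d'%i);F.append(s['contact_force']);P.append(s['eef_pos'])
print(s['time'],np.mean(P,0),np.round(F,1),np.mean(F,0))
```

```text
19.575 [0.49775696 0.21923651 0.07511621] [[ 0.9 -0.1 -1.5]
 [-0.  -0.7 -1.9]
 [-0.5 -0.4 -0.9]
 [ 0.  -0.3 -0.4]] [ 0.11297564 -0.37106505 -1.17220187]
```

Still hanging, so I'll go on down in sub-millimetre steps.

>>> arm_command(
  steps=[
    [[0,0,0],[0,0,0.0005],-1],
    [[0,0,0],[0,0,0.001],-1],
    [[0,0,0],[0,0,0.001],-1],
  ],
)

```text
time: 20.0
eef_pos: [0.4978, 0.2193, 0.0744]
tcp_rot: [0.558, 0.83, 0.001, 0.002]
contact_force: [-1.0, -0.0, 1.4]
opening: 0.298
```

Run:
```python
from m import *
F=[];P=[]
for i in range(5):
    s,S=grab('scene','s16_%d'%i);F.append(s['contact_force']);P.append(s['eef_pos'])
print(s['time'],np.mean(P,0),np.round(F,1),np.mean(F,0))
```

```text
20.2 [0.49783709 0.21927424 0.07443448] [[-1.  -0.   1.4]
 [-0.8 -0.3  2. ]
 [-0.5 -0.4  1.7]
 [-0.3 -0.4  1.5]
 [-1.3 -0.5  1.4]] [-0.77173768 -0.32557519  1.60537028]
```

Collar seated (force up by about 2.7 N). Releasing.

>>> arm_command(
  steps=[
    [[0,0,0],[0,0,0],-0.35],
    [[0,0,0],[0,0,0],-0.2],
    [[0,0,0],[0,0,0],0.1],
    [[0,0,0],[0,0,0],0.5],
    [[0,0,0],[0,0,0],0.5],
    [[0,0,0],[0,0,0],0.5],
    [[0,0,0],[0,0,0],0.5],
  ],
)

```text
time: 21.12
eef_pos: [0.4979, 0.2193, 0.0744]
tcp_rot: [0.558, 0.83, 0.001, 0.002]
contact_force: [0.1, -0.3, -0.4]
opening: 0.75
```

Run:
```python
from m import *
s,c=grab('wrist','w17');_,S=grab('scene','s17');print(s['time'],s['eef_pos'],s['opening'])
a=cv2.resize(c['frame'][240:440,180:440],None,fx=2,fy=2);b=cv2.resize(S['frame'][50:210,340:480],None,fx=2.5,fy=2.5)
cv2.imwrite('pics/z17.png',np.hstack([a[:400],b[:400,:270]])[:,:,::-1])
```

```text
21.125 [0.49786055 0.21929458 0.07444739] 0.7501737736970236
```

View pics/z17.png

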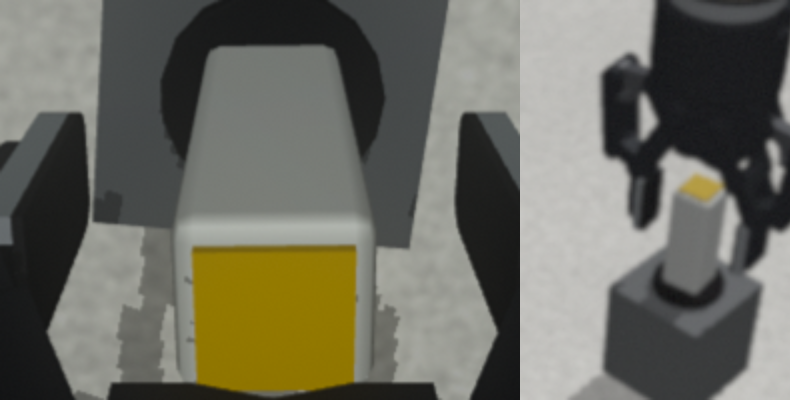

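The wand stands seated and free of the pads. I'll retreat straight up.

>>> arm_command(
  steps=[
    [[0,0,0],[0,0,-0.015],0.5],
    [[0,0,0],[0,0,-0.045],0.5],
    [[0,0,0],[0,0,-0.09],0.5],
    [[0,0,0],[0,0,-0.14],0.5],
    [[0,0,0],[0,0,-0.17],0.5],
    [[0,0,0],[0,0,-0.18],0.5],
    [[0,0,0],[0,0,-0.18],0.5],
  ],
)

```text
time: 22.1
eef_pos: [0.4971, 0.2193, 0.2548]
tcp_rot: [0.557, 0.83, 0.002, 0.002]
contact_force: [0.4, 0.1, 0.4]
opening: 0.748
```

Run:
```python
from m import *
s,c=grab('wrist','w18');_,S=grab('scene','s18');print(s['time'],s['eef_pos'],s['contact_force'])
o,h=big(crop(mask(c,20,35,60),313,224,60));m=cv2.moments(o);print('wand',onplane(c,[m['m10']/m['m00'],m['m01']/m['m00']],.15,s))
o,h=big(crop(mask(S,20,35,60),411,126,25));m=cv2.moments(o);print('scene',m['m10']/m['m00'],m['m01']/m['m00'],'before 411.43 124.24')
for k,a,g in(('o',(4,20),(311,312)),('b',(105,130),(264,228))): print(k,ell(big(crop(mask(S,*a,90),*g,45))[1])[0])
```

```text
22.1 [0.49710053 0.21930431 0.25484189] [0.37874884 0.07147967 0.42259999]
wand [[0.49847647 0.21966636 0.15      ]]
scene 412.0980392156863 124.77450980392157 before 411.43 124.24
o [309.90170288 309.50167847]
b [263.37771606 227.37527466]
```

View pics/s18.png

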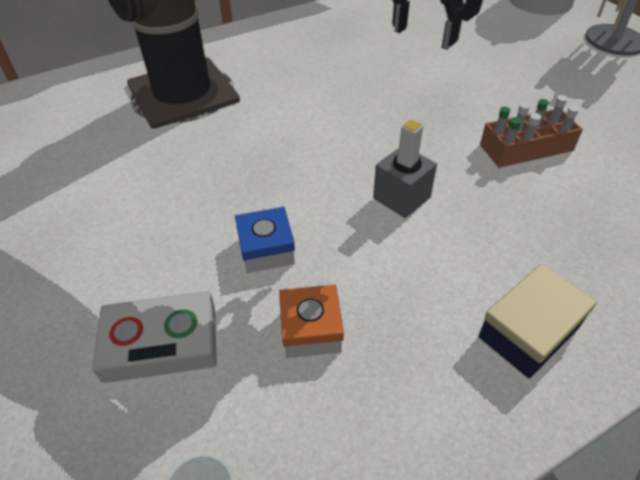

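The wand stands in the holder at (410,145), both boxes are where they were, and the gripper is clear.

```bash
python3 -c "
from plant import *
print(sign_off())"
```

```text
the job is handed in; nothing more can be done
None
```

I logged in the orange-lidded box and put the wand back in its holder; the job was handed in at about 22 s of the 56 s allowed. The hand-in gives no verdict, so what follows rests on my own checks.

**Touches:**
- I pressed the tip on the orange lid's tag for over a second, then on the green-ringed contact for about a second. The wand was upright to within about 0.4° each time.
- The measured force was about 2 to 2.5 N, though the readings scatter by about 1 N. In the scene pictures the tip sat on the centre of each disc.
- In between, the tip travelled over 3 cm clear of the tops of the boxes and station, and the moves kept it away from the blue box and the red-ringed end.

**Return:** I lowered the wand until its collar rested on the holder, which showed as a force rise of about 2.7 N. I then let go and backed off straight up.

**Last checks:** The wand stands upright in the holder within about 1 mm of where it started. Both boxes are within 0.1 pixel of their starting places in the scene view. The gripper is touching nothing.

**Disagreements:**
- **Fingertip position:** The scene and wrist cameras both showed the real fingertips about 25 mm further back than the reported TCP and the stated pad swing imply. I set the grip height from the cameras instead.
- **Holder hole:** One hand-picked wrist-camera reading of the hole was 2.6 mm off the earlier ones. I used the earlier position, which had several consistent readings.

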